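# Tip a kit carton onto the code reader and push it home

### The job

Two cartons stand on end in the lanes of the flat code reader. Push the taller one over, away from you, so that it falls on its broad face and lies flat along its own lane, then push it along the lane until its end sits squarely against the reader's end stop. Only push it, never lift or carry it, and leave the shorter carton standing and everything else where it is.

Things in the scene. Friction and masses are not known exactly. Their poses are not given: they have to be found in the camera images.
- reader: Fixed code reader: grey metal plate 270 (x) x 272 (y) mm, 6 mm thick. Two lanes along x, centred at y = +70 and -70 mm, 116 mm wide between rails 10 mm above the plate, each with a dark window. Origin: centre of the underside, on the table. +x points to the end stop (far from the robot, across both lanes; inner face at x = 118 mm, top at z = 40 mm)
- tall_carton: Taller kit carton, loose, off-white: 45 (x) x 80 (y) x 140 (z, height) mm, 0.15-0.3 kg. Origin: centre of its underside as it stands, on the plate near the open end of either lane, +x to the stop within 0.08 rad. Pushed high (110 mm up) it tips without sliding, and falls past 18 degrees. Lying on its +x face, its origin is the centre of its near end; against the stop that is at reader x = -22 mm
- tall_front_edge (a point): Middle of the lower edge of the tall carton on its side towards the stop (the edge it tips over); it has the tall carton's axes.
- short_carton: The shorter kit carton, 45 x 80 x 95 mm (x, y, z), otherwise like the tall one: loose, standing likewise in the other lane. Origin: centre of its underside. Leave it alone.
- dropper_bottle: Loose white dropper bottle, 27 mm across and 82 mm high, standing on the table left of the reader. Origin: centre of its underside. Leave it alone.
- wind_up_timer: Loose round white wind-up timer, 68 mm across and 52 mm high, left of the reader, farther from the robot than the bottle. Origin: centre of its underside. Leave it alone.
- label_roll: Loose roll of paper labels lying flat, 61 mm across and 25 mm high, right of the reader. Origin: centre of its underside. Leave it alone.
Things that resemble listed ones, but are neither listed nor needed, are in the scene too. Leave any blue or orange look-alike of the tall_carton alone.

How it is judged (in metres and radians):
On the way, in this order (a step that is already met when the one before it is completed fails the run):
1. the tall carton lies flat on its broad face along its lane (angle between tall_carton's own x axis and vertical above 3.04 rad and angle between the z axis of tall_carton and the x axis of reader, either way round below 0.3 rad and z of tall_carton in the frame of reader below 0.036 m and (y of tall_carton in the frame of reader between 0.04 and 0.1 m or y of tall_carton in the frame of reader between -0.1 and -0.04 m)), for 0.2 s.
2. its end sits squarely against the end stop (all of step 1 and x of tall_carton in the frame of reader above -0.028 m and angle between the z axis of tall_carton and the x axis of reader, either way round below 0.08 rad), for 0.2 s.
At the end, for the whole second after the job is handed in: The tall carton lies at rest on the face that looked towards the stop (within 0.1 rad of flat), in a lane of the reader, its end within 6 mm of the end stop and its length within 0.08 rad of the lane's direction; the short carton still stands (all of step 2 and linear speed of tall_carton below 0.02 m/s and angle between short_carton's own z axis and vertical below 0.1 rad); the robot touches nothing.
It fails at once if the tall carton is lifted (the edge it tips over rises 20 mm above the plate) (height (world z) of tall_front_edge above 0.026 m).
It fails at once if the lying tall carton is lifted or carried (its near end rises 20 mm) (angle between tall_carton's own x axis and vertical above 2.6 rad and height (world z) of tall_carton above 0.0485 m).
It fails at once if the short carton is tipped (0.2 rad) or shifted (20 mm) (angle between short_carton's own z axis and vertical above 0.2 rad or distance of short_carton from where it was at the start of the episode above 0.02 m).
It fails at once if the bottle, timer or label roll is shifted by more than 20 mm (distance of any of dropper_bottle, wind_up_timer, label_roll from where it was at the start of the episode above 0.02 m).
It also fails if it takes over 42 s, if anything falls off the work surface, if the arm or the gripper's body presses on something with over 40 N, if the wrist force passes 120 N, or if a joint passes its speed limit or range.

### The arm

A 6-joint arm with a two-finger parallel gripper is mounted at the origin on a cart in front of the work surface, level with it; the furniture and walls round the work are solid. World frame = base frame: x ahead of the robot, y to its left, z up, the work surface at z = 0. Lengths are in mm, angles in rad, forces in N, time in s.
With the tool pointing down it reaches from about 300 to 775 mm from the base axis. Payload 14.6 kg.
Tool frame: the origin (TCP) lies at the centre of the arm's flange, where the gripper is bolted on; the fingertips stand 199 mm ahead of it and the grasp point (between the pads) lies 180 mm ahead of it; z points along the fingers, y is the line along which they close (so a half turn about z gives the same grasp; the last joint's range is limited). The gripper opens to 94 mm and grips with 3 to 60 N. Pads are 16 mm wide; open, the fingers measure 119 mm over their backs; the gripper's body (75 mm by 177 mm) begins 78 mm behind the grasp point.
Start: joints at [-1.355, 0.3, 1.521, -0, 1.321, -0.067], TCP at [153.468, -528.146, 404.646] pointing down, gripper open.
Joint ranges: [-3.03, 3.03], [-0.79, 2.21], [0.23, 2.52], [-1.04, 4.18], [0, 3.07], [-2.55, 2.55]. Speed limits (rad/s): [2.22, 2.22, 2.57, 3.14, 3.14, 3.14].

### API

Orientations are given as [roll, pitch, yaw] about the fixed x, y, z axes, in that order (R = Rz(yaw) Ry(pitch) Rx(roll)).
In Python, from cell import manip, optics, workorder gives the robot as it stands.
- The arm moves only by the tool step_arm, never from a script. Its argument "increments" is a list that holds one entry, the list of rows, each a list of 7 numbers: the turn, a rotation vector about the tool's x, y, z as a fraction of full scale, then the shift along the tool's x, y, z as a fraction of full scale, then the closure, from -1 (fully open) to 1 (shut). In form: [[[wx, wy, wz, tx, ty, tz, fingers], ...]]. A call has 1 to 5 rows; each row shifts and turns the commanded pose from where the row before left it, along the tool's axes as they then stand; what a row does not reach is not made up. Full scale, the value 1, is 40 mm for a shift and 45 degrees for a turn. A row lasts 1/10 s, in which the tool goes at most 50 mm and 8.59 degrees, less where a joint would pass 70% of its speed; a pose out of reach is approached as far as the arm can. A call with a number of a shift or a turn outside -1 to 1 is refused whole. A call with a gripper value outside its range is refused whole. The fingers move at their own pace and stop on an object; "newtons" is the grip in N (left out, the last holds). Time passes only in rows, so rows that do not move let the fingers close. It gives the time, the measured TCP pose, the force, the opening and the grip force at its end, in the units of the state.
- manip.read_state(): the state, without advancing time (a new reading comes with each control period).
- optics.camera(name): name is "side" or "top" or "wrist"; returns a dict with "frame" (420x560x3 uint8, red, green, blue), "range_z" (420x560 float32, mm along the optical axis (not along the pixel's ray), 0 where there is no reading), "mtx" (3x3 intrinsics, pixels), "cam_to_world" (4x4, takes a point from camera to world coordinates). Camera axes: x right, y down, z forward; pixel columns grow to the right and rows downward; lengths in mm; the calibration is good to about 2 mm. The wrist camera is an equidistant fisheye: a pixel r from the principal point sees the ray r / f radians off the axis. A picture is of the moment at which its call begins.
- workorder.sign_off(): hands the job in; it is judged then, once.
The state is a dict: "clock": time; "joints": joint angles; "qd": joint speeds; "effort": joint torques, N m; "eef_pos": TCP position; "eef_rot": TCP orientation; "wrist_force": force on the tool from outside, world axes, zero at the start; "moment": the same for the moment, N m; "finger_gap": finger opening in mm; "finger_force": force on a finger pad.
Only numpy, scipy, OpenCV 4.12 (cv2) and the standard library are available. Lean on these libraries where they do the work, as an engineer would, in place of code of your own. Each camera call takes 0.05 s, during which the arm holds its last target. There are 200 camera calls.

## Working session

There is one attempt and no reset: what is moved stays moved. The work goes in short steps, Python scripts to look and compute and a tool call to move; the robot and the scene stay as the last step left them, time stands still between calls to the robot, and variables do not carry over. Pictures are saved under pics/ and viewed, at most 10 in all, crops included, and the job is handed in when it is done.

Besides the shell and the picture viewer there is one more tool, called as name([rows], argument=value, ...), one row to a line, values as JSON. step_arm: Moves the arm, as the interface text tells. Its arguments: {"type":"object","properties":{"increments":{"type":"array","items":{"type":"array","items":{"type":"array","items":{"type":"number"}}}},"newtons":{"type":"number"}},"required":["increments"]}

```bash
mkdir -p pics; ls; cat > h.py <<'E'
from cell import manip, optics, workorder
import cv2, numpy as np
def shot(n,f):
    c=optics.camera(n); cv2.imwrite(f'pics/{f}.png',c['frame'][:,:,::-1]); np.savez(f'pics/{f}.npz',**c); return c
def world(c):
    d=np.asarray(c['range_z'],float); v,u=np.indices(d.shape); K=c['mtx']
    p=np.stack([(u-K[0,2])/K[0,0]*d,(v-K[1,2])/K[1,1]*d,d,np.ones_like(d)],-1)
    return (p@np.asarray(c['cam_to_world']).T)[...,:3]
E
python3 - <<'E'
from h import *
for n in('top','side'):
    c=shot(n,n+'0'); print(n,c['mtx'],c['cam_to_world'])
print(manip.read_state())
E
```

```text
pics
top [[457.12431705   0.         281.36882167]
 [  0.         457.12431705 210.79933098]
 [  0.           0.           1.        ]] [[ 1.55456913e-01 -9.34818607e-01  3.19291905e-01  1.75689306e+02]
 [-9.87835967e-01 -1.48302554e-01  4.67595427e-02 -8.61821860e+01]
 [ 3.64011440e-03 -3.22677122e-01 -9.46502100e-01  1.23640841e+03]
 [ 0.00000000e+00  0.00000000e+00  0.00000000e+00  1.00000000e+00]]
side [[404.61764056   0.         278.71978469]
 [  0.         404.61764056 217.18333148]
 [  0.           0.           1.        ]] [[-8.09967886e-01 -3.58753675e-01  4.63948083e-01  1.17262175e+02]
 [-5.86248698e-01  4.73340192e-01 -6.57465989e-01  5.93073637e+02]
 [ 1.62630648e-02 -8.04515297e-01 -5.93709230e-01  6.13359189e+02]
 [ 0.00000000e+00  0.00000000e+00  0.00000000e+00  1.00000000e+00]]
{'clock': 0.1, 'joints': array([-1.35461061e+00,  3.00396593e-01,  1.52150112e+00, -1.76558413e-05,
        1.32070423e+00, -6.65948844e-02]), 'qd': array([ 0.00035815, -0.00265621, -0.00187431,  0.00070658, -0.00012936,
        0.00022776]), 'effort': array([ 1.60137799e-03, -5.32643044e+01, -3.53283906e+01,  7.09547242e-02,
        2.34884291e-02, -5.12893621e-05]), 'eef_pos': array([ 153.45727425, -528.12784081,  404.16092451]), 'eef_rot': array([-3.14058447e+00, -5.00992848e-05,  2.82784957e-01]), 'wrist_force': array([0.0990108 , 1.04974197, 0.55196461]), 'moment': array([-0.01397237,  0.02285372,  0.01150766]), 'finger_force': 0.0, 'finger_gap': 93.96453442043192}
```

View pics/top0.png

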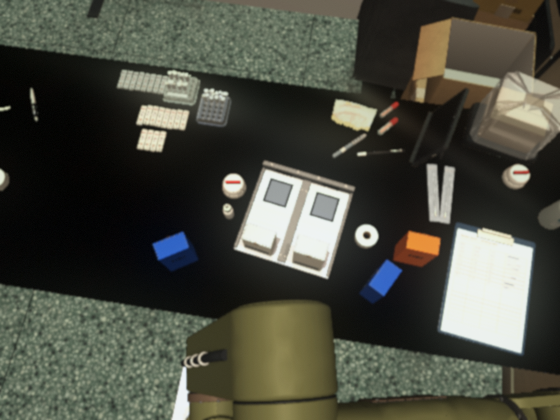

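View pics/side0.png

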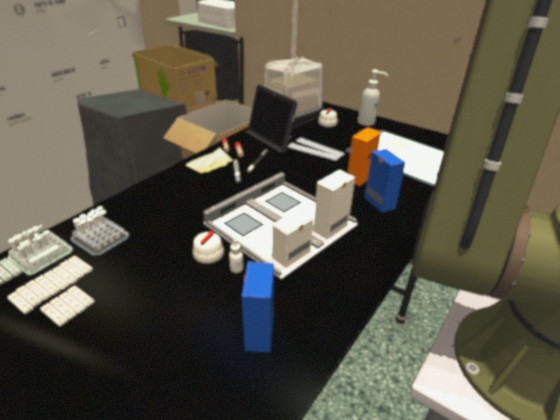

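The top view shows the reader at about (297,220), with cartons in its left lane at (262,238) and right lane at (311,252). In the side view the right-lane carton at (335,205) is clearly taller than the left-lane one at (293,240).

Things that could be taken for the tall carton, by top pixel:
- white, right lane (311,252): tall, chosen
- white, left lane (262,238): the short one
- blue (175,252) and (381,281), orange (417,248): look-alikes

Next I'll measure it and check the choice in one close crop.

```bash
python3 - <<'E'
from h import *
for n in('top0','side0'):
    c=np.load(f'pics/{n}.npz'); W=world(c); 
    x0,x1,y0,y1=(230,360,155,285) if n=='top0' else (195,365,165,280)
    P=W[y0:y1,x0:x1].reshape(-1,3); F=c['frame'][y0:y1,x0:x1].reshape(-1,3)
    for lab,lo,hi in(('tall',140,152),('short',95,107),('stop',35,45),('rail',13,20),('plate',3,9)):
        m=(P[:,2]>lo)&(P[:,2]<hi)
        q=P[m]
        if len(q)>20:
            r=cv2.minAreaRect(q[:,:2].astype(np.float32)); print(n,lab,len(q),q.mean(0).round(1),r)
    if n=='top0':
        cr=c['frame'][150:290,225:365,::-1]
    else: cs=c['frame'][150:290,225:365,::-1]
cv2.imwrite('pics/crop.png',cv2.resize(np.hstack([cr,cs]),None,fx=2.8,fy=2.8,interpolation=cv2.INTER_CUBIC))
E
```

```text
top0 tall 586 [ 462.3 -118.4  145.5] ((463.02423095703125, -118.55158996582031), (79.73110961914062, 46.478267669677734), 81.93852996826172)
top0 short 554 [482.4  10.7 100.4] ((472.47021484375, -49.563621520996094), (218.2938232421875, 46.688533782958984), 79.33943939208984)
top0 stop 663 [661.7 -26.3  39.4] ((584.1785278320312, -28.945663452148438), (347.89935302734375, 258.254638671875), 81.23961639404297)
top0 rail 1154 [570.9 -61.5  15.9] ((580.7137451171875, -64.13475036621094), (386.6791687011719, 271.80340576171875), 81.46839904785156)
top0 plate 4664 [583.7 -68.7   5.7] ((581.2431640625, -68.25436401367188), (384.7194519042969, 379.4344177246094), 9.105005264282227)
side0 tall 633 [451.4 -15.7 143.7] ((447.25390625, 40.57026672363281), (61.71038055419922, 403.3822326660156), 6.150851249694824)
side0 short 724 [477.7  -1.3 100.4] ((471.44049072265625, 18.06640625), (90.70155334472656, 335.980224609375), 3.4037060737609863)
side0 stop 1082 [607.5  -6.1  39.7] ((573.247314453125, -106.17752075195312), (533.9793701171875, 260.7469482421875), 81.37712860107422)
side0 rail 1202 [589.9 -30.6  15.8] ((623.8980102539062, -72.32650756835938), (484.3446350097656, 436.52972412109375), 25.796634674072266)
side0 plate 3856 [597.5 -46.9   5.8] ((641.5997314453125, -78.34860229492188), (509.58203125, 460.4980163574219), 24.750585556030273)
```

View pics/crop.png

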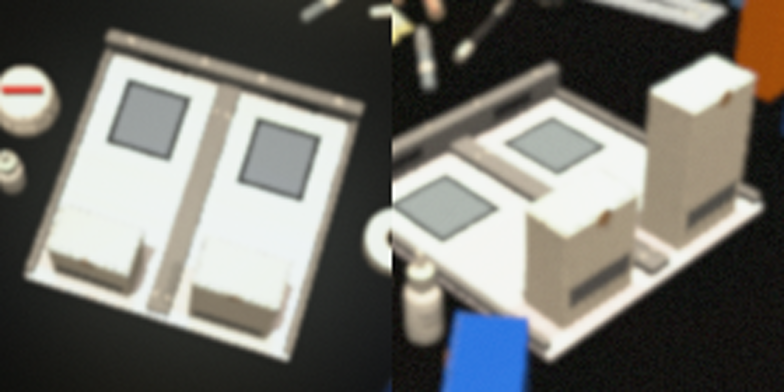

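The crop confirms it: the taller white carton is in the right lane (crop left panel (240,285), right panel (700,150)), and the blue and orange look-alikes stand off the reader. The top face measures 80 x 46 mm at z = 146, which matches the sizes given. Next I need the reader's pose.

```bash
python3 - <<'E'
from h import *
c=np.load('pics/top0.npz'); W=world(c); P=W[..., :]
g=np.zeros(W.shape[:2],bool); g[155:285,230:360]=1
def comp(lo,hi):
    m=(g&(W[...,2]>lo)&(W[...,2]<hi)).astype(np.uint8); n,l,s,_=cv2.connectedComponentsWithStats(m); return W[l==1+np.argmax(s[1:,4])]
st=comp(34,44); r=cv2.minAreaRect(st[:,:2].astype(np.float32)); print('stop',r,len(st))
pl=comp(2,9); print('plate',cv2.minAreaRect(pl[:,:2].astype(np.float32)),len(pl))
for lo,hi in((140,152),(95,107)): print(cv2.minAreaRect(comp(lo,hi)[:,:2].astype(np.float32)))
E
```

```text
stop ((698.0451049804688, -85.52961730957031), (270.7333984375, 17.126781463623047), 80.9005355834961) 443
plate ((564.9893188476562, -67.47300720214844), (284.0440979003906, 262.0093688964844), 81.2134780883789) 4559
((463.02423095703125, -118.55158996582031), (79.73110961914062, 46.478267669677734), 81.93852996826172)
((485.20526123046875, 18.089962005615234), (80.61027526855469, 46.688533782958984), 79.33943939208984)
```

step_arm([
  [[0,0,0,0.58,-0.56,0,0.15],[0,0,0,0.58,-0.56,0,0.15],[0,0,0,0.58,-0.56,0,0.15],[0,0,0,0.58,-0.56,0,0.15],[0,0,0,0.58,-0.56,0,0.15]],
])

```text
clock: 0.6
eef_pos: [234.0, -387.0, 404.4]
eef_rot: [-3.141, 0.0, 0.283]
wrist_force: [1.0, -0.8, -0.0]
finger_gap: 57.1
finger_force: 0.0
```

step_arm([
  [[0,0,0,0.58,-0.56,0,0.15],[0,0,0,0.58,-0.56,0,0.15],[0,0,0,0.58,-0.56,0,0.15],[0,0,0,0.58,-0.56,0,0.15],[0,0,0,0.58,-0.56,0,0.15]],
])

```text
clock: 1.1
eef_pos: [314.1, -247.1, 404.5]
eef_rot: [-3.141, 0.0, 0.283]
wrist_force: [-0.4, -0.2, -0.2]
finger_gap: 39.9
finger_force: 0.0
```

step_arm([
  [[0,0,0,0.58,-0.56,0,0.15],[0,0,0,0.58,-0.56,0,0.15],[0,0,0,0.58,-0.56,0,0.15],[0,0,0,0.4,-0.56,0,0.15],[0,0,0,0.4,-0.5,0,0.15]],
])

```text
clock: 1.6
eef_pos: [381.0, -113.4, 404.5]
eef_rot: [-3.141, 0.0, 0.283]
wrist_force: [1.3, -0.6, -0.6]
finger_gap: 40.0
finger_force: 0.0
```

step_arm([
  [[0,0,0.18,0,0,0,0.15],[0,0,0.18,0,0,0,0.15],[0,0,0.18,0,0,0,0.15],[0,0,0,0,0,0,0.15],[0,0,0,0,0,0,0.15]],
])

```text
clock: 2.1
eef_pos: [380.7, -114.7, 404.5]
eef_rot: [-3.141, 0.0, -0.137]
wrist_force: [0.3, 0.2, -0.5]
finger_gap: 40.2
finger_force: 0.0
```

step_arm([
  [[0,0,0.02,0,-0.22,0.48,0.15],[0,0,0,0,0,0.48,0.15],[0,0,0,0,0,0.48,0.15],[0,0,0,0,0,0.48,0.15],[0,0,0,0,0,0.44,0.15]],
])

```text
clock: 2.6
eef_pos: [381.8, -106.0, 309.4]
eef_rot: [-3.142, 0.0, -0.153]
wrist_force: [-0.1, -1.2, 0.3]
finger_gap: 40.0
finger_force: 0.0
```

```bash
python3 - <<'E'
from h import *
s=manip.read_state(); print(s['eef_pos'],s['eef_rot'])
shot('side','side1')
E
```

```text
[ 381.83595068 -105.99230771  309.36989029] [-3.14153579e+00  2.56168657e-04 -1.52977947e-01]
```

View pics/side1.png

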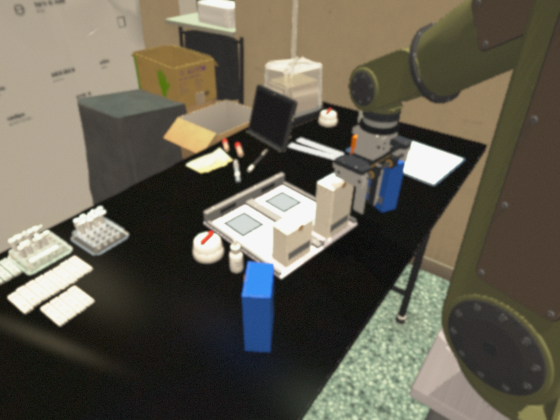

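The side view shows the open fingers behind the tall carton (around (360,195)), at its upper part and clear of everything else. They are about 50 mm short of the carton's face, so I'll start pushing.

step_arm([
  [[0,0,0,0.5,0,0,0.15],[0,0,0,0.4,0,0,0.15],[0,0,0,0.12,0,0,0.15],[0,0,0,0.12,0,0,0.15],[0,0,0,0.12,0,0,0.15]],
])

```text
clock: 3.15
eef_pos: [431.7, -113.9, 310.4]
eef_rot: [-3.142, 0.0, -0.156]
wrist_force: [0.1, -0.2, -0.0]
finger_gap: 40.1
finger_force: 0.0
```

step_arm([
  [[0,0,0,0.12,0,0,0.15],[0,0,0,0.12,0,0,0.15],[0,0,0,0.12,0,0,0.15],[0,0,0,0.12,0,0,0.15],[0,0,0,0.12,0,0,0.15]],
])

```text
clock: 3.65
eef_pos: [455.8, -117.7, 310.3]
eef_rot: [-3.142, -0.0, -0.157]
wrist_force: [0.3, 0.3, -0.8]
finger_gap: 39.8
finger_force: 0.1
```

```bash
python3 - <<'E'
from h import *
s=manip.read_state(); print(s['eef_pos'],s['wrist_force'])
shot('side','side2')
E
```

```text
[ 455.83591876 -117.68647882  310.26154558] [ 0.28156871  0.33261913 -0.84701424]
```

View pics/side2.png

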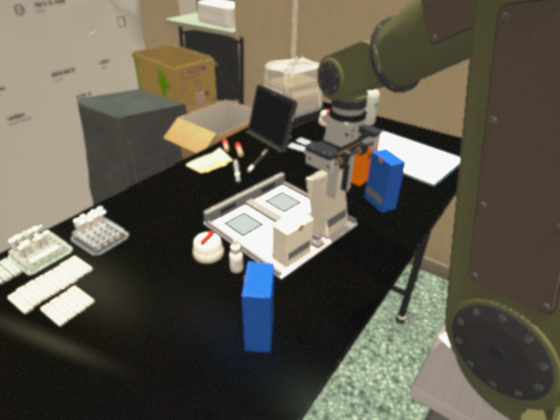

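The view shows the carton at (322,205) leaning towards the stop, and the short one at (293,240) still upright. Carry on past 18°.

step_arm([
  [[0,0,0,0.12,0,0,0.15],[0,0,0,0.12,0,0,0.15],[0,0,0,0.12,0,0,0.15],[0,0,0,0.12,0,0,0.15],[0,0,0,0.12,0,0,0.15]],
])

```text
clock: 4.2
eef_pos: [479.6, -121.4, 310.2]
eef_rot: [-3.142, 0.0, -0.157]
wrist_force: [0.0, 0.6, -0.8]
finger_gap: 39.9
finger_force: 0.0
```

step_arm([
  [[0,0,0,0.1,0,0,0.15],[0,0,0,0,0,0,0.15],[0,0,0,0,0,0,0.15],[0,0,0,0,0,0,0.15],[0,0,0,0,0,0,0.15]],
])

```text
clock: 4.7
eef_pos: [483.0, -122.0, 310.3]
eef_rot: [3.142, -0.0, -0.157]
wrist_force: [-0.7, 0.6, 0.7]
finger_gap: 39.7
finger_force: 0.0
```

```bash
python3 - <<'E'
from h import *
s=manip.read_state(); print(s['eef_pos'],s['wrist_force'])
shot('side','side3'); shot('top','top3')
E
```

```text
[ 483.00740812 -121.98527226  310.30548384] [-0.67524776  0.59585714  0.657606  ]
```

View pics/side3.png

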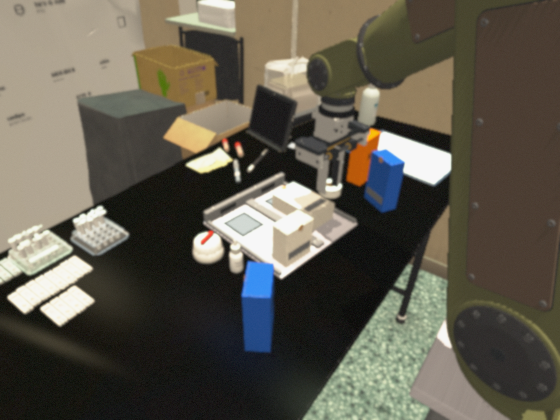

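The carton now lies flat in its lane, at about (305,205), and the short one still stands. I'll back off and measure.

step_arm([
  [[0,0,0,-0.6,0,0,0.15],[0,0,0,-0.6,0,0,0.15],[0,0,0,-0.3,0,0,0.15],[0,0,0,0,0,0,0.15]],
])

```text
clock: 5.2
eef_pos: [423.0, -112.5, 310.5]
eef_rot: [3.142, -0.0, -0.157]
wrist_force: [0.6, -0.2, -0.0]
finger_gap: 39.8
finger_force: 0.0
```

```bash
cat > m.py <<'E'
from h import *
import sys
s=manip.read_state(); print(s['clock'],s['eef_pos'],s['eef_rot'],s['wrist_force'])
R=np.array([[.988,-.156],[.156,.988]]); o=np.array([573,-65.8])
for n,x0,x1,y0,y1 in(('top',240,350,170,285),('side',240,350,165,250)):
    c=shot(n,n+sys.argv[1]); W=world(c); g=np.zeros(W.shape[:2],bool); g[y0:y1,x0:x1]=1
    for lo,hi in((46,56),(95,107)):
        m=(g&(W[...,2]>lo)&(W[...,2]<hi)).astype(np.uint8); k,l,st,_=cv2.connectedComponentsWithStats(m)
        if k<2: continue
        q=W[l==1+np.argmax(st[1:,4])]; p=(q[:,:2]-o)@R.T
        print(n,len(q),q[:,2].mean().round(1),cv2.minAreaRect(p.astype(np.float32)),p.min(0),p.max(0))
E
python3 m.py 4
```

```text
5.2 [ 423.01636736 -112.47474695  310.46787657] [ 3.14154534e+00 -1.36395290e-04 -1.57270761e-01] [ 0.62238624 -0.24529638 -0.02793758]
top 535 50.3 ((35.38238525390625, -69.07991790771484), (82.57422637939453, 64.25572967529297), 86.3321762084961) [   0.71960443 -109.01780802] [ 67.73297277 -29.03854321]
top 489 100.4 ((-99.69707489013672, 71.3233642578125), (75.23622131347656, 46.68343734741211), 87.32854461669922) [-123.22929596   34.01089656] [-75.32212946 109.06070569]
side 1069 50.3 ((-4.233024597167969, -66.56475830078125), (145.68756103515625, 84.19631958007812), 1.2704142332077026) [ -76.94187046 -108.91019061] [ 68.61760752 -24.29215374]
side 558 100.3 ((-99.6900405883789, 71.47175598144531), (81.66329956054688, 47.35647201538086), 89.85331726074219) [-123.37783625   30.62205798] [-75.94675719 112.29762188]
```

step_arm([
  [[0,0,0,0,0,0.54,0.15],[0,0,0,0,0,0.54,0.15],[0,0,0,0,0,0.54,0.15],[0,0,0,0,0,0.52,0.15],[0,0,0,0,0,0,0.15]],
])

```text
clock: 5.8
eef_pos: [423.9, -112.6, 222.6]
eef_rot: [-3.141, 0.004, -0.157]
wrist_force: [0.2, 0.4, 1.2]
finger_gap: 39.8
finger_force: 0.0
```

step_arm([
  [[0,0,0,0.5,0,0,0.15],[0,0,0,0.5,0,0,0.15],[0,0,0,0.15,0,0,0.15],[0,0,0,0.15,0,0,0.15],[0,0,0,0.15,0,0,0.15]],
])

```text
clock: 6.3
eef_pos: [481.2, -121.7, 224.9]
eef_rot: [-3.142, 0.0, -0.157]
wrist_force: [-1.6, 0.2, 1.0]
finger_gap: 40.2
finger_force: 0.8
```

step_arm([
  [[0,0,0,0.15,0,0,0.15],[0,0,0,0.15,0,0,0.15],[0,0,0,0.15,0,0,0.15],[0,0,0,0.15,0,0,0.15],[0,0,0,0.15,0,0,0.15]],
])

```text
clock: 6.8
eef_pos: [511.2, -126.4, 224.6]
eef_rot: [-3.142, 0.0, -0.157]
wrist_force: [-1.6, 0.8, 1.1]
finger_gap: 39.6
finger_force: 0.7
```

step_arm([
  [[0,0,0,0.12,0,0,0.15],[0,0,0,0.12,0,0,0.15],[0,0,0,0.1,0,0,0.15],[0,0,0,0.05,0,0,0.15],[0,0,0,0.05,0,0,0.15]],
])

```text
clock: 7.3
eef_pos: [528.3, -129.2, 224.6]
eef_rot: [-3.142, 0.0, -0.157]
wrist_force: [-1.8, 0.1, 0.1]
finger_gap: 39.9
finger_force: 0.6
```

step_arm([
  [[0,0,0,0.04,0,0,0.15],[0,0,0,0,0,0,0.15]],
])

```text
clock: 7.5
eef_pos: [529.8, -129.4, 224.6]
eef_rot: [3.142, -0.0, -0.157]
wrist_force: [-0.1, 0.3, -0.2]
finger_gap: 40.1
finger_force: 0.0
```

Finger front face is at about reader x = -25. I'll advance 1 mm at a time until contact with the stop shows in the force.

step_arm([
  [[0,0,0,0.03,0,0,0.15],[0,0,0,0.03,0,0,0.15],[0,0,0,0.02,0,0,0.15]],
])

```text
clock: 7.8
eef_pos: [532.9, -129.9, 224.6]
eef_rot: [-3.142, 0.0, -0.157]
wrist_force: [-0.8, -0.4, -0.0]
finger_gap: 40.1
finger_force: 0.5
```

step_arm([
  [[0,0,0,0.03,0,0,0.15],[0,0,0,0.02,0,0,0.15]],
])

```text
clock: 8.0
eef_pos: [534.5, -130.2, 224.6]
eef_rot: [-3.141, 0.002, -0.157]
wrist_force: [-13.5, 0.9, 10.1]
finger_gap: 40.1
finger_force: 6.7
```

The force rose to 13.5 N, so the carton is against the stop. I'll back straight off, rise and check.

step_arm([
  [[0,0,0,0,0,0,0.15],[0,0,0,-0.1,0,0,0.15],[0,0,0,-0.8,0,0,0.15],[0,0,0,-0.8,0,0,0.15],[0,0,0,-0.8,0,0,0.15]],
])

```text
clock: 8.5
eef_pos: [434.8, -114.3, 224.6]
eef_rot: [3.142, -0.001, -0.157]
wrist_force: [0.2, -0.7, 0.4]
finger_gap: 39.9
finger_force: 0.0
```

step_arm([
  [[0,0,0,0,0,-0.9,0.15],[0,0,0,0,0,-0.9,0.15],[0,0,0,0,0,-0.9,0.15],[0,0,0,0,0,0,0.15],[0,0,0,0,0,0,0.15]],
])

```text
clock: 9.0
eef_pos: [435.9, -114.5, 332.8]
eef_rot: [3.141, -0.002, -0.157]
wrist_force: [-0.6, -0.2, 0.0]
finger_gap: 39.5
finger_force: 0.0
```

```bash
python3 m.py 5
```

```text
9.0 [ 435.9415399  -114.53174694  332.79809166] [ 3.14133137e+00 -1.58780688e-03 -1.57052752e-01] [-0.58177809 -0.22895083  0.03921396]
top 776 50.5 ((78.24874877929688, -69.39019012451172), (80.04908752441406, 93.49446868896484), 89.52357482910156) [  31.23214105 -109.27807866] [124.9947257  -29.40745261]
top 455 100.4 ((-99.30145263671875, 72.94189453125), (71.95674133300781, 46.110599517822266), 88.68604278564453) [-122.47022706   36.49543358] [-75.97902762 109.28927744]
side 980 50.4 ((50.70201873779297, -66.1861572265625), (83.9742202758789, 144.08570861816406), 89.63668060302734) [ -21.18342745 -108.36046981] [122.60574595 -24.04826871]
side 563 100.2 ((-99.72029876708984, 70.67730712890625), (83.0516128540039, 46.190956115722656), 89.38623046875) [-122.75352328   29.18541398] [-76.21454563 112.08373341]
```

View pics/side5.png

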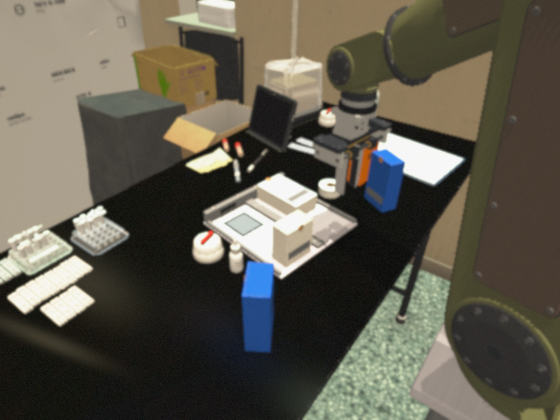

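The carton, at about (287,195), lies flat against the stop. Its near end is at reader x ≈ -21 and its angle to the lane is within 0.01 rad. The short carton at (293,240) still stands, and the gripper is clear of everything.

```bash
python3 -c "
from cell import workorder
print(workorder.sign_off())"
```

```text
the job is handed in; nothing more can be done
None
```

The tall carton was pushed over and now lies flat and square against the end stop. The short carton still stands in place, the robot touched nothing else, and the job is handed in at about 9 s of the 42 s allowed; no verdict was returned.

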